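# Two views of the console trackball

### The job

The cleaned red trackball is to be checked for scratches, so turn the lamp's dial up to the green mark, then lift the dish by its handle and hold it level in front of the camera, the ball over the target ring at the height of the lens, with the handle pointing straight away from the lens. After a second, for the next view, turn the dish a quarter turn anticlockwise (seen from above) so the handle points square to the line of sight, and finish while still holding it there, still and level. Keep the ball in the middle of the dish throughout, do not touch the ball or knock the camera, and leave the bottle, cleaver and stripper where they are.

Things in the scene. Friction and masses are not known exactly. Their poses are not given: they have to be found in the camera images.
- dial (a joint): angle of the lamp dimmer's dial in rad: 0 at its low stop, 5.5 at its high stop, growing clockwise seen from above. Eleven ticks, 0.55 apart, stand round it; the seventh is the large green mark, at 3.3. It stays where it is left (friction about 0.03 N m)
- dial_grip (a point): grip point of the dial, on its vertical axis, 82 mm above the table, the mid-height of a black upright bar 38 mm long, 14 mm thick and 32 mm tall (top 89 mm above the table). Its x axis lies along the bar; the end towards -x carries the white pointer line. It turns with the dial
- dimmer: grey lamp dimmer box 120 (x) by 108 (y) by 45 mm tall, fixed to the table, black scale plate with white ticks and one green mark on top, the dial in the middle. Origin: centre of its underside; z up. Seen from above the green mark lies 31 degrees clockwise from the box's +x axis, 42 mm from the dial's axis
- dish: loose shallow round steel dish, 112 mm across and 24.5 mm high, about 0.16 kg, on a foot 80 mm across, with one black bar handle along its +x axis. The handle is 14 mm wide (y), 20 mm tall (19 to 39 mm above the underside) and runs from 64 to 152 mm from the dish's axis. Origin: centre of the underside; z up. The bowl slopes 3 degrees up to 10 mm from the middle, then steeper (8 to 23 degrees), so the ball rolls off the middle when the dish is tilted
- dish_middle (a point): lowest point of the dish's bowl, on its axis, 10 mm above its underside. Axes as dish
- dish_handle (a point): grip point in the handle, on its centre line, 100 mm from the dish's axis and 29 mm above the underside. Axes as dish
- ball: loose smooth red trackball with black specks, 38 mm diameter, about 50 g, lying in the middle of the dish. Origin: its centre (29 mm above the dish's underside when it lies in the middle); its axes turn as it rolls
- camera_stand: inspection camera on a white base plate 150 mm wide and 8 mm thick, fixed to the table. Origin: on the table under the centre of the black target ring (44 mm across, with a cross) near the plate's front; z up. The plate runs from x -75 to +305 mm. The camera lies level along x with its lens axis 130 mm above the table and looks towards -x; the round ring lamp at its front (86 mm across, its front face at x +152 mm) is the nearest part; post at x +255 mm, 203 mm tall
- view (a point): the point where the ball's centre must be held: above the centre of the target ring at the lens's height, 130 mm above the table. Axes as camera_stand, the lens is towards +x from here. First view: the handle points to -x of this frame; second view, a quarter turn anticlockwise from above: it points to -y
- solvent_bottle: bystander: loose white square solvent bottle 62 by 62 mm, 98 mm tall. Origin: centre of the underside
- cleaver: bystander: loose black and grey fibre cleaver, about 92 by 62 mm, 52 mm tall. Origin: centre of the underside
- stripper: bystander: loose fibre stripper pliers with yellow handles lying flat along y, 170 mm long, 14 mm tall. Origin: at the pivot, on the table
Not all that is in view belongs to the job. Of the things like the dimmer, leave any that is purple or turquoise; of the rest the smaller one is meant.

How it is judged:
On the way, in this order (a step that is already met when the one before it is completed fails the run):
1. the dial stands at the green mark (within 0.15 rad) (value of joint dial between 3.15 and 3.45 rad), for 0.2 s.
2. first view: the dish is held by its handle, level within 4 degrees, ball within 20 mm over the ring and 15 mm of the lens's height, handle pointing straight away from the lens within 8 degrees (horizontal distance between ball and view below 0.02 m and height (world z) of ball between 0.115 and 0.145 m and angle between the x axis of dish and the x axis of camera_stand, either way round below 0.14 rad and x of dish_handle in the frame of camera_stand below -0.05 m and distance between the grasp point and dish_handle below 0.06 m and angle between dish's own z axis and vertical below 0.07 rad and horizontal distance between ball and dish_middle below 0.01 m and contact force between dish and the fingers above 0.5 N), for 0.8 s.
3. second view: the same with the handle a quarter turn anticlockwise from there, square to the line of sight within 8 degrees (horizontal distance between ball and view below 0.02 m and height (world z) of ball between 0.115 and 0.145 m and angle between the x axis of dish and the y axis of camera_stand, either way round below 0.14 rad and y of dish_handle in the frame of camera_stand below -0.05 m and distance between the grasp point and dish_handle below 0.06 m and angle between dish's own z axis and vertical below 0.07 rad and horizontal distance between ball and dish_middle below 0.01 m), for 0.3 s.
At the end, for the whole second after the job is handed in: Dial on the green mark within 0.15 rad; dish held by its handle, clear, still, level within 4 deg, handle square to the line of sight, a quarter turn on, within 8 deg; ball within 10 mm of the dish middle, 20 mm of the ring and 15 mm of lens height; bystanders moved under 30 mm (all of step 1 and all of step 3 and contact force between dish and the fingers above 0.5 N and contact force between dish and camera_stand below 0.1 N and linear speed of dish below 0.03 m/s and linear speed of ball below 0.05 m/s and distance of each of solvent_bottle, cleaver, stripper from where it was at the start of the episode below 0.03 m); the arm keeps its last pose, push and grip.
It fails at once if the ball leaves the middle of the dish (more than 20 mm off) (horizontal distance between ball and dish_middle above 0.02 m).
It fails at once if the dish is tipped more than 10 degrees (angle between dish's own z axis and vertical above 0.175 rad).
It fails at once if the robot touches the ball (contact force between ball and the fingers above 0.2 N or contact force between ball and the arm above 0.2 N).
It fails at once if the camera stand is knocked by the dish or the robot (more than 5 N) (contact force between camera_stand and dish above 5 N or contact force between camera_stand and the fingers above 5 N or contact force between camera_stand and the arm above 5 N).
It fails at once if a bystander is moved more than 30 mm (distance of any of solvent_bottle, cleaver, stripper from where it was at the start of the episode above 0.03 m).
It also fails if it takes over 67 s, if anything falls off the work surface, if the arm or the gripper's body presses on something with over 40 N, if the wrist force passes 120 N, or if a joint passes its speed limit or range.

### The arm

A 6-joint arm with a two-finger parallel gripper is mounted at the origin on the work surface. World frame = base frame: x ahead of the robot, y to its left, z up, the work surface at z = 0. Lengths are in m, angles in rad, forces in N, time in s.
With the tool pointing down it reaches from about 0.35 to 0.775 m from the base axis. Payload 7.3 kg.
Tool frame: the origin (TCP) lies midway between the tips of the shut fingers; the grasp point (between the pads) lies 19 mm behind it; y points along the fingers, z is the direction in which the jaws open and shut, and the axes are right-handed (so a half turn about y gives the same grasp; the last joint's range is limited). The gripper opens to 92 mm and grips with 3 to 60 N. Pads are 19 mm wide; open, the fingers measure 130 mm over their backs; the gripper's body (75 mm by 190 mm) begins 47 mm behind the grasp point.
Start: joints at [1.061, 0.342, 1.524, -0, 1.275, -0.146], TCP at [0.187, 0.491, 0.227] pointing down, gripper open.
Joint ranges: [-2.53, 2.53], [-0.77, 2.02], [0.04, 2.7], [-1, 4.14], [0.28, 2.66], [-3.11, 3.11]. Speed limits (rad/s): [2.57, 2.57, 3.14, 3.14, 3.14, 3.14].

### API

Orientations are given as a unit quaternion [w, x, y, z].
In Python, from bench import sense, get_image, camera_info, hand_in gives the robot as it stands.
- The arm moves only by the tool step_arm, never from a script. Its argument "rows" is a list of rows, each a list of 7 numbers: the shift along the world's x, y, z in m, then the turn, a rotation vector about the world's x, y, z in degrees, then the gripper's target within -1 to 1 (fully open at 1, half-way at 0, shut at -1). A call has 1 to 5 rows; each row is the pose to reach, as a shift and turn from the pose measured when the call began; what a row does not reach only later rows make up. A row lasts 1/12 s, in which the tool goes at most 41.7 mm and 7.16 degrees, less where a joint would pass 70% of its speed; a pose out of reach is approached as far as the arm can. A call with a gripper value outside its range is refused whole. The fingers move at their own pace and stop on an object; "force" is the grip in N (left out, the last holds). Time passes only in rows, so rows that repeat a pose let the fingers close. It gives the time, the measured TCP pose, the force and the opening at its end, in the units of the state.
- sense(): the state, without advancing time (a new reading comes with each control period).
- get_image(name): name is "scene" or "top"; returns (picture, depth): 480x640x3 uint8, blue, green, red; 480x640 float32, m along the optical axis (not along the pixel's ray), 0 where there is no reading.
- camera_info(name): a dict with "fov_y" (degrees; the focal length in pixels is half the picture's height over the tangent of half this angle, whatever the lens; pixels are square), "cx", "cy" (the principal point, pixels), "dist" ([k1, k2, p1, p2, k3] as OpenCV has them; the pictures are not rectified), "cam_to_world" (4x4, takes a point from camera to world coordinates). Camera axes: x right, y down, z forward; pixel columns grow to the right and rows downward; lengths in m; the calibration is good to about 2 mm. A picture is of the moment at which its call begins. camera_info takes no time and is no camera call.
- hand_in(): hands the job in, once; it reports no verdict.
The state is a dict: "t": time; "joint_positions": joint angles; "dq": joint speeds; "effort": joint torques, N m; "tool_pos": TCP position; "tool_rot": TCP orientation; "contact_force": force on the tool from outside, world axes, zero at the start; "moment": the same for the moment, N m; "opening": opening from 0.0 (shut) to 1.0 (fully open).
Only numpy, scipy, OpenCV 4.12 (cv2) and the standard library are available. Lean on these libraries where they do the work, as an engineer would, in place of code of your own. Each camera call takes 0.05 s, during which the arm holds its last target. There are 200 camera calls.

## Working session

There is one attempt and no reset: what is moved stays moved. The work goes in short steps, Python scripts to look and compute and a tool call to move; the robot and the scene stay as the last step left them, time stands still between calls to the robot, and variables do not carry over. Pictures are saved under pics/ and viewed, about 8 in all and at most 12, crops included, and the job is handed in when it is done.

Besides the shell and the picture viewer there is one more tool, called after "Request:" by a JSON object that holds its "op" and its "data", one argument or row to a line. step_arm: Moves the arm, as the interface text tells. Its arguments: {"type":"object","properties":{"rows":{"type":"array","items":{"type":"array","items":{"type":"number"}}},"force":{"type":"number"}},"required":["rows"]}

```bash
mkdir -p pics; cat > h.py <<'E'
import numpy as np, cv2
from bench import sense, get_image, camera_info, hand_in
def cam(n):
    c=camera_info(n); f=240/np.tan(np.radians(c["fov_y"])/2)
    K=np.array([[f,0,c["cx"]],[0,f,c["cy"]],[0,0,1]]); return K,np.array(c["dist"],float),np.array(c["cam_to_world"])
def plane(n,px,z):
    K,d,T=cam(n); p=cv2.undistortPoints(np.array(px,float).reshape(-1,1,2),K,d).reshape(-1,2)
    r=np.c_[p,np.ones(len(p))]@T[:3,:3].T; o=T[:3,3]
    return o+r*((np.asarray(z)-o[2])/r[:,2])[:,None]
def cloud(n,depth):
    K,d,T=cam(n); v,u=np.mgrid[:480,:640]
    p=cv2.undistortPoints(np.stack([u,v],-1).reshape(-1,1,2).astype(float),K,d).reshape(-1,2)
    P=np.c_[p,np.ones(len(p))]*depth.reshape(-1,1); return (P@T[:3,:3].T+T[:3,3]).reshape(480,640,3)
E
python3 - <<'E'
from h import *
for n in("top","scene"):
    i,d=get_image(n); cv2.imwrite(f"pics/{n}0.png",i); np.save(f"{n}0.npy",d); K,dd,T=cam(n); print(n,K[0,0],dd,T.round(3).tolist())
s=sense();print(s)
E
```

```text
top 562.7678187147442 [-0.00517206  0.          0.          0.          0.        ] [[0.026, -0.997, 0.075, 0.418], [-1.0, -0.025, 0.004, -0.096], [-0.002, -0.076, -0.997, 1.389], [0.0, 0.0, 0.0, 1.0]]
scene 623.6631387437991 [0.0144362 0.        0.        0.        0.       ] [[0.289, 0.792, -0.538, 1.291], [0.957, -0.235, 0.169, -0.338], [0.007, -0.563, -0.826, 1.266], [0.0, 0.0, 0.0, 1.0]]
{'t': 0.1, 'joint_positions': array([ 1.06098791e+00,  3.42680685e-01,  1.52488967e+00,  9.41855179e-06,
        1.27541867e+00, -1.45953137e-01]), 'dq': array([-0.00102379, -0.00241936, -0.00239145, -0.00138485, -0.00071408,
       -0.00059435]), 'effort': array([ 1.36507129e-03, -4.32002699e+01, -2.44693851e+01,  7.19034160e-02,
        5.25773806e-02, -6.02084015e-05]), 'tool_pos': array([0.1866158 , 0.49033464, 0.22611123]), 'tool_rot': array([-0.69497052,  0.69590325, -0.12809674,  0.12777274]), 'contact_force': array([ 0.67915582,  0.71002441, -0.50430472]), 'moment': array([0.01440498, 0.02388298, 0.0005973 ]), 'opening': 1.001673090031124}
```

View pics/top0.png

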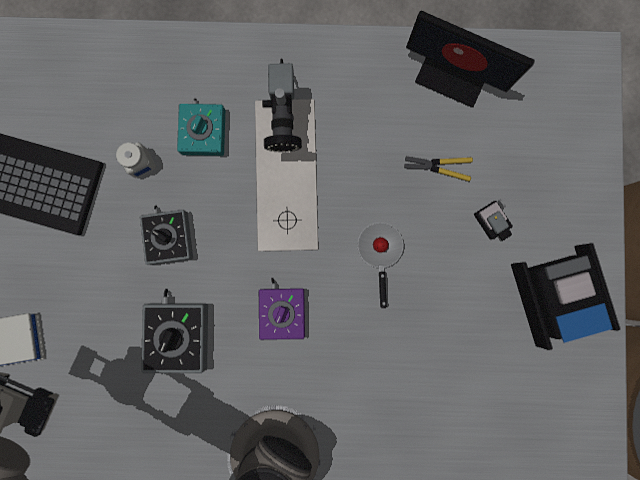

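View pics/scene0.png

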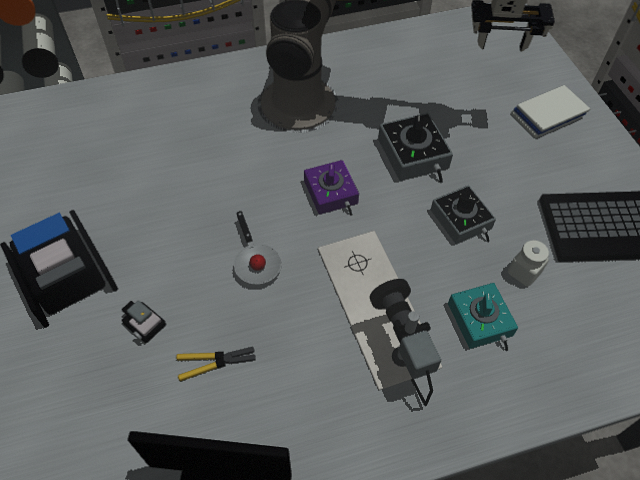

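Dimmer-like things in the top view are turquoise (201,129), purple (283,313), the large grey box (173,338) and the small grey box (165,237). I choose (165,237). The dish is at (381,245) with its handle towards (383,290). The target ring is at (287,220), the lens at (283,142), the bottle at (132,157), the cleaver at (493,218) and the stripper at (437,167).

```bash
python3 - <<'E'
from h import *
I={n:cv2.imread(f"pics/{n}0.png") for n in("top","scene")}; D={n:np.load(f"{n}0.npy") for n in I}
C={n:cloud(n,D[n]) for n in I}
def blob(n,m,roi):
    u0,u1,v0,v1=roi; mm=np.zeros(m.shape,bool); mm[v0:v1,u0:u1]=m[v0:v1,u0:u1]; v,u=np.nonzero(mm); return np.c_[u,v]
h={n:cv2.cvtColor(I[n],cv2.COLOR_BGR2HSV) for n in I}
R={"top":dict(dim=(135,200,200,270),dish=(350,410,215,315),ball=(365,395,230,260),cam=(245,325,55,255)),
"scene":dict(dim=(425,500,180,240),ball=(245,270,250,275))}
for n in I:
    H=h[n]; r=R[n]
    g=blob(n,(abs(H[...,0].astype(int)-60)<15)&(H[...,1]>120)&(H[...,2]>60),r["dim"]); c=g.mean(0)
    print(n,"green",len(g),c,plane(n,[c],.046)[0].round(4))
    b=blob(n,((H[...,0]<10)|(H[...,0]>170))&(H[...,1]>130)&(H[...,2]>60),r["ball"]); c=b.mean(0)
    print("ball",len(b),c,plane(n,[c],.031)[0].round(4))
    # dimmer bar from depth
    P=C[n]; u0,u1,v0,v1=r["dim"]; Q=P[v0:v1,u0:u1].reshape(-1,3)
    t=Q[(Q[:,2]>.08)&(Q[:,2]<.1)]; print("dialtop",len(t),t.mean(0).round(4) if len(t) else 0, cv2.minAreaRect((t[:,:2]*1000).astype(np.float32)) if len(t)>3 else 0)
    t=Q[(Q[:,2]>.038)&(Q[:,2]<.052)]; print("box",len(t),np.median(t[:,2]),cv2.minAreaRect((t[:,:2]*1000).astype(np.float32)))
P=C["top"]; Q=P[215:315,350:410].reshape(-1,3)
t=Q[Q[:,2]>.012]; print("dishZ",np.percentile(t[:,2],[5,50,95,100]).round(4),t.min(0).round(3),t.max(0).round(3))
hd=blob("top",(I["top"].max(2)<60),(372,395,266,312)); ph=plane("top",hd,.039); print("handle",len(hd),ph.mean(0).round(4),cv2.minAreaRect((ph[:,:2]*1000).astype(np.float32)))
# dish outline
v,u=np.nonzero((P[...,2]>.018)&(P[...,2]<.04)); k=(u>350)&(u<410)&(v>215)&(v<268); print("dish circle",cv2.minEnclosingCircle((P[v[k],u[k],:2]*1000).astype(np.float32)))
# camera plate
w=blob("top",(I["top"].min(2)>165)&(h["top"][...,1]<25),(250,322,95,255)); pw=plane("top",w,.008); print("plate",len(w),cv2.minAreaRect((pw[:,:2]*1000).astype(np.float32)))
k=blob("top",I["top"].max(2)<110,(270,306,203,238)); print("ring",len(k),plane("top",[(k.min(0)+k.max(0))/2],.008),k.min(0),k.max(0))
a=cv2.resize(I["top"][195:275,125:205],None,fx=5,fy=5,interpolation=2); b=cv2.resize(I["top"][215:315,345:425],None,fx=4,fy=4,interpolation=2); c=cv2.resize(I["scene"][175:250,420:505],(400,353),interpolation=2)
o=np.zeros((400,760,3),np.uint8);o[:,:400]=a;o[:,420:740]=b;cv2.imwrite("pics/crop.png",o)
E
```

```text
top green 20 [171.15 220.15] [0.5563 0.262  0.046 ]
ball 170 [380.2        244.57058824] [ 0.5114 -0.2423  0.031 ]
dialtop 100 [0.5152 0.2765 0.0883] ((515.8636474609375, 278.0677490234375), (39.915245056152344, 13.640266418457031), 57.85453796386719)
box 1879 0.04607268259813613 ((515.5908203125, 277.5137939453125), (120.68043518066406, 109.90038299560547), 9.364775657653809)
scene green 14 [464.5 222. ] [0.5546 0.2619 0.046 ]
ball 162 [257.30246914 261.16049383] [ 0.5113 -0.2418  0.031 ]
dialtop 100 [0.5193 0.2759 0.0868] ((518.1569213867188, 276.2514343261719), (37.40337371826172, 19.018829345703125), 56.602317810058594)
box 1426 0.045466236290605866 ((518.6799926757812, 276.7176818847656), (123.07523345947266, 111.3536605834961), 9.551200866699219)
dishZ [0.0134 0.022  0.0445 1.389 ] [ 0.359 -0.296  0.012] [ 0.565 -0.096  1.389]
handle 255 [ 0.4042 -0.2501  0.039 ] ((407.0160217285156, -250.48703002929688), (90.49015808105469, 19.848594665527344), 3.151268720626831)
dish circle ((511.0694885253906, -242.27896118164062), 56.26169204711914)
plate 44 ((679.1031494140625, -10.438728332519531), (366.7773132324219, 133.8565673828125), 1.1440017223358154)
ring 99 [[ 0.56781476 -0.01387445  0.008     ]] [273 207] [301 233]
```

View pics/crop.png

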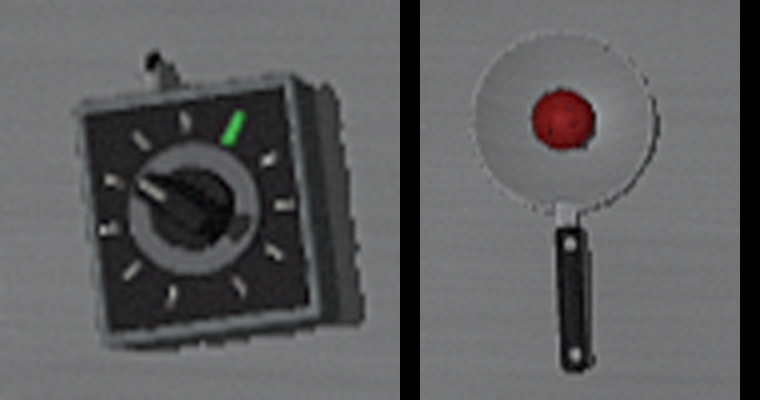

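The crop shows the small grey dimmer with a green mark at about (235,127) and the pointer facing up-left at about (145,187), halfway between ticks 4 and 5. That puts the dial near 1.92 rad. The box measures 120.7 × 110 mm, which fits the small dimmer. The ball sits mid-dish and the handle points towards the robot. I'll move to the dial now: jaw yaw −32.5°, then turn 79° clockwise.

Request:
{"op": "step_arm", "data": {
  "rows": [
    [0.33, -0.213, 0, 0, 0, -101.5, 1],
    [0.33, -0.213, 0, 0, 0, -101.5, 1],
    [0.33, -0.213, 0, 0, 0, -101.5, 1],
    [0.33, -0.213, 0, 0, 0, -101.5, 1],
    [0.33, -0.213, 0, 0, 0, -101.5, 1]
  ],
  "force": 30
}}

```text
t: 0.52
tool_pos: [0.3628, 0.3762, 0.2262]
tool_rot: [-0.621, 0.622, -0.338, 0.337]
contact_force: [0.9, 0.3, 0.0]
opening: 0.999
```

```bash
cat >> h.py <<'E'
from scipy.spatial.transform import Rotation as Ro
def st(target=None,yaw=None):
    s=sense(); R=Ro.from_quat(np.roll(s["tool_rot"],-1)).as_matrix(); y=np.degrees(np.arctan2(R[1,2],R[0,2]))
    # tilt correction rotvec: bring tool y to -z
    print("t",round(s["t"],2),"pos",s["tool_pos"].round(4),"jawyaw",y.round(2),"fingers",R[:,1].round(4),"jaw z",R[2,2].round(4),"open",round(s["opening"],3),"F",s["contact_force"].round(1),"M",s["moment"].round(2),"q",s["joint_positions"].round(2))
    if target is not None:
        z=np.r_[np.cos(np.radians(yaw)),np.sin(np.radians(yaw)),0]; yy=np.array([0,0,-1.]); G=np.c_[np.cross(yy,z),yy,z]
        print("shift",(np.array(target)-s["tool_pos"]).round(4),"turn",np.degrees(Ro.from_matrix(G@R.T).as_rotvec()).round(2))
E
python3 - <<'E'
from h import *
st([.517,.277,.18],-32.5)
i=cv2.imread("pics/top0.png"); 
def edge(us,vs):
    pts=[]
    for v in vs:
        g=i[v,us[0]:us[1]].min(1).astype(float); d=np.abs(np.diff(g)); k=d.argmax(); w=d[max(0,k-1):k+2]; pts.append([us[0]+max(0,k-1)+(w*np.arange(len(w))).sum()/w.sum()+.5,v])
    P=plane("top",pts,.008); 
    c=cv2.fitLine(P[:,:2].astype(np.float32),cv2.DIST_HUBER,0,.0005,.0005).ravel(); return np.degrees(np.arctan2(c[1],c[0]))%180, c[3]+(0.568-c[2])*c[1]/c[0]
print(edge((248,268),range(110,248,3)),edge((308,326),range(165,248,3)))
k=np.argwhere(i[203:238,270:306].max(2)<120)[:,::-1]+[270,203]
print("ring",cv2.fitEllipse(cv2.convexHull(k.astype(np.int32))))
e=cv2.fitEllipse(cv2.convexHull(k.astype(np.int32))); print(plane("top",[e[0]],.008))
s=cv2.imread("pics/scene0.png"); m=(s.max(2)<110); k=np.argwhere(m[245:280,342:376])[:,::-1]+[342,245]; e=cv2.fitEllipse(cv2.convexHull(k.astype(np.int32))); print(e,plane("scene",[e[0]],.008))
E
```

```text
t 0.52 pos [0.3628 0.3762 0.2262] jawyaw 33.02 fingers [-1.e-03 -2.e-04 -1.e+00] jaw z -0.0009 open 0.999 F [0.9 0.3 0. ] M [-0.04 -0.02  0.01] q [0.66 0.34 1.53 0.   1.27 0.08]
shift [ 0.1542 -0.0992 -0.0462] turn [-2.000e-02 -6.000e-02 -6.552e+01]
(np.float32(2.879522), np.float32(0.060688056)) (np.float32(2.4374442), np.float32(-0.087078355))
ring ((286.9710998535156, 220.5716094970703), (23.786483764648438, 33.31365966796875), 131.59881591796875)
[[ 0.56639543 -0.01384539  0.008     ]]
((356.453125, 262.4754333496094), (20.71039390563965, 35.8983268737793), 110.23517608642578) [[ 0.56745861 -0.01517742  0.008     ]]
```

Request:
{"op": "step_arm", "data": {
  "rows": [
    [0.154, -0.099, -0.046, 0, 0, -65.5, 1],
    [0.154, -0.099, -0.046, 0, 0, -65.5, 1],
    [0.154, -0.099, -0.046, 0, 0, -65.5, 1],
    [0.154, -0.099, -0.046, 0, 0, -65.5, 1],
    [0.154, -0.099, -0.046, 0, 0, -65.5, 1]
  ]
}}

```text
t: 0.93
tool_pos: [0.5194, 0.2741, 0.1784]
tool_rot: [0.486, -0.488, 0.513, -0.513]
contact_force: [-0.6, -0.6, 0.2]
opening: 0.996
```

Request:
{"op": "step_arm", "data": {
  "rows": [
    [0, 0, 0, 0, 0, -29.5, 1],
    [0, 0, 0, 0, 0, -29.5, 1],
    [0, 0, 0, 0, 0, -29.5, 1],
    [0, 0, 0, 0, 0, -29.5, 1],
    [0, 0, 0, 0, 0, -29.5, 1]
  ]
}}

```text
t: 1.35
tool_pos: [0.5193, 0.2739, 0.1778]
tool_rot: [0.338, -0.34, 0.621, -0.62]
contact_force: [0.3, 0.3, 0.3]
opening: 0.996
```

```bash
python3 - <<'E'
from h import *
st([.517,.277,.063],-32.5)
E
```

```text
t 1.35 pos [0.5193 0.2739 0.1778] jawyaw -32.76 fingers [-2.9e-03 -4.0e-04 -1.0e+00] jaw z -0.0023 open 0.996 F [0.3 0.3 0.3] M [-0.08  0.09 -0.03] q [0.35 0.5  1.42 0.   1.23 0.93]
shift [-0.0023  0.0031 -0.1148] turn [ 0.02 -0.17  0.26]
```

Request:
{"op": "step_arm", "data": {
  "rows": [
    [-0.002, 0.003, -0.035, 0, 0, 0, 1],
    [-0.002, 0.003, -0.07, 0, 0, 0, 1],
    [-0.002, 0.003, -0.095, 0, 0, 0, 1],
    [-0.002, 0.003, -0.11, 0, 0, 0, 1],
    [-0.002, 0.003, -0.115, 0, 0, 0, 1]
  ]
}}

```text
t: 1.77
tool_pos: [0.5153, 0.2762, 0.0596]
tool_rot: [0.337, -0.343, 0.621, -0.62]
contact_force: [-1.1, -1.8, 1.3]
opening: 1.0
```

Request:
{"op": "step_arm", "data": {
  "rows": [
    [0, 0, 0, 0, 0, 0, -1],
    [0, 0, 0, 0, 0, 0, -1],
    [0, 0, 0, 0, 0, 0, -1],
    [0, 0, 0, 0, 0, 0, -1],
    [0, 0, 0, 0, 0, 0, -1]
  ],
  "force": 30
}}

```text
t: 2.18
tool_pos: [0.5159, 0.2765, 0.0608]
tool_rot: [0.337, -0.342, 0.621, -0.62]
contact_force: [-0.6, 0.2, 0.3]
opening: 0.686
```

Request:
{"op": "step_arm", "data": {
  "rows": [
    [0, 0, 0, 0, 0, 0, -1],
    [0, 0, 0, 0, 0, 0, -1],
    [0, 0, 0, 0, 0, 0, -1],
    [0, 0, 0, 0, 0, 0, -1],
    [0, 0, 0, 0, 0, 0, -1]
  ]
}}

```text
t: 2.6
tool_pos: [0.5159, 0.2765, 0.0608]
tool_rot: [0.337, -0.342, 0.621, -0.62]
contact_force: [1.1, -0.6, -0.5]
opening: 0.325
```

```bash
python3 - <<'E'
from h import *
st([.517,.277,.063],-32.5)
E
```

```text
t 2.6 pos [0.5159 0.2765 0.0608] jawyaw -32.57 fingers [-0.0063 -0.0017 -1.    ] jaw z -0.0044 open 0.325 F [ 1.1 -0.6 -0.5] M [-0.1   0.04  0.04] q [0.36 0.63 1.55 0.   0.97 0.93]
shift [0.0011 0.0005 0.0022] turn [ 0.1  -0.36  0.07]
```

Request:
{"op": "step_arm", "data": {
  "rows": [
    [0, 0, 0, 0, 0, 0, -1],
    [0, 0, 0, 0, 0, 0, -1],
    [0, 0, 0, 0, 0, 0, -1],
    [0, 0, 0, 0, 0, 0, -1],
    [0, 0, 0, 0, 0, 0, -1]
  ]
}}

```text
t: 3.02
tool_pos: [0.5152, 0.277, 0.0607]
tool_rot: [0.337, -0.342, 0.621, -0.619]
contact_force: [-4.1, 3.9, 1.4]
opening: 0.152
```

```bash
python3 - <<'E'
from h import *
st([.517,.277,.063],-32.5)
E
```

```text
t 3.02 pos [0.5152 0.277  0.0607] jawyaw -32.57 fingers [-0.0077 -0.0011 -1.    ] jaw z -0.0059 open 0.152 F [-4.1  3.9  1.4] M [ 0.5   0.63 -0.02] q [0.36 0.63 1.55 0.   0.97 0.93]
shift [ 0.0018 -0.      0.0023] turn [ 0.06 -0.44  0.07]
```

Opening is 14 mm, which matches the bar. I'll turn the dial −79° now.

Request:
{"op": "step_arm", "data": {
  "rows": [
    [0, 0, 0, 0, 0, -5, -1],
    [0, 0, 0, 0, 0, -11, -1],
    [0, 0, 0, 0, 0, -17, -1],
    [0, 0, 0, 0, 0, -23, -1],
    [0, 0, 0, 0, 0, -27, -1]
  ]
}}

```text
t: 3.43
tool_pos: [0.5148, 0.2774, 0.0608]
tool_rot: [0.181, -0.186, 0.684, -0.681]
contact_force: [-3.5, 3.5, 0.6]
opening: 0.152
```

Request:
{"op": "step_arm", "data": {
  "rows": [
    [0, 0, 0, 0, 0, -5, -1],
    [0, 0, 0, 0, 0, -11, -1],
    [0, 0, 0, 0, 0, -17, -1],
    [0, 0, 0, 0, 0, -23, -1],
    [0, 0, 0, 0, 0, -27, -1]
  ]
}}

```text
t: 3.85
tool_pos: [0.5146, 0.2779, 0.0608]
tool_rot: [0.016, -0.02, 0.709, -0.704]
contact_force: [-1.8, 4.0, 0.8]
opening: 0.149
```

```bash
python3 - <<'E'
from h import *
st([.5155,.277,.061],-111.5)
E
```

```text
t 3.85 pos [0.5146 0.2779 0.0608] jawyaw -87.15 fingers [-0.0057  0.0067 -1.    ] jaw z -0.007 open 0.149 F [-1.8  4.   0.8] M [0.35 0.39 0.06] q [0.36 0.62 1.56 0.01 0.97 1.87]
shift [ 0.0009 -0.0009  0.0002] turn [ -0.45  -0.24 -24.35]
```

Request:
{"op": "step_arm", "data": {
  "rows": [
    [0, 0, 0, 0, 0, -6, -1],
    [0, 0, 0, 0, 0, -12, -1],
    [0, 0, 0, 0, 0, -18, -1],
    [0, 0, 0, 0, 0, -24.5, -1],
    [0, 0, 0, 0, 0, -24.5, -1]
  ]
}}

```text
t: 4.27
tool_pos: [0.5147, 0.2783, 0.0608]
tool_rot: [-0.135, 0.133, 0.697, -0.691]
contact_force: [-0.7, 4.5, -0.3]
opening: 0.15
```

Request:
{"op": "step_arm", "data": {
  "rows": [
    [0, 0, 0, 0, 0, 0, -1],
    [0, 0, 0, 0, 0, 0, 1],
    [0, 0, 0, 0, 0, 0, 1],
    [0, 0, 0, 0, 0, 0, 1],
    [0, 0, 0, 0, 0, 0, 1]
  ]
}}

```text
t: 4.68
tool_pos: [0.5148, 0.278, 0.0608]
tool_rot: [-0.135, 0.133, 0.697, -0.691]
contact_force: [-0.5, -0.2, -0.0]
opening: 0.39
```

```bash
python3 - <<'E'
from h import *
st([.5155,.277,.061],-111.5)
E
```

```text
t 4.68 pos [0.5148 0.278  0.0608] jawyaw -111.83 fingers [-0.0021  0.0088 -1.    ] jaw z -0.0074 open 0.39 F [-0.5 -0.2 -0. ] M [0.01 0.18 0.02] q [0.36 0.62 1.56 0.01 0.96 2.3 ]
shift [ 0.0007 -0.001   0.0002] turn [-0.5  -0.12  0.33]
```

Request:
{"op": "step_arm", "data": {
  "rows": [
    [0, 0, 0.03, 0, 0, 0, 1],
    [0, 0, 0.07, 0, 0, 0, 1],
    [0, 0, 0.11, 0, 0, 0, 1],
    [-0.01, -0.035, 0.14, 0, 0, 0, 1],
    [-0.02, -0.075, 0.15, 0, 0, 0, 1]
  ]
}}

```text
t: 5.1
tool_pos: [0.4979, 0.2097, 0.2133]
tool_rot: [-0.131, 0.134, 0.699, -0.69]
contact_force: [0.7, -1.0, -0.9]
opening: 0.753
```

Request:
{"op": "step_arm", "data": {
  "rows": [
    [-0.008, -0.04, 0, 0, 0, 5, 1],
    [-0.016, -0.08, 0, 0, 0, 10, 1],
    [-0.024, -0.12, 0, 0, 0, 15, 1],
    [-0.032, -0.16, 0, 0, 0, 20, 1],
    [-0.04, -0.2, 0, 0, 0, 25, 1]
  ]
}}

```text
t: 5.52
tool_pos: [0.4571, 0.008, 0.2136]
tool_rot: [0.023, -0.022, 0.711, -0.702]
contact_force: [0.5, -0.3, 0.7]
opening: 0.999
```

```bash
python3 - <<'E'
from h import *
st([.4115,-.2485,.15],-86.3)
i,d=get_image("top"); s,_=get_image("scene")
o=np.zeros((500,760,3),np.uint8); o[:400,:380]=cv2.resize(i[197:277,127:203],(380,400),interpolation=2); o[:400,390:760]=cv2.resize(s[180:250,425:500],(370,345),interpolation=2) if 0 else cv2.resize(s[175:250,425:500],(370,400),interpolation=2)
cv2.imwrite("pics/dial1.png",o)
P=cloud("top",d); Q=P[197:277,127:203].reshape(-1,3); t=Q[(Q[:,2]>.08)&(Q[:,2]<.1)]; print(cv2.minAreaRect((t[:,:2]*1000).astype(np.float32)))
P=cloud("scene",_); Q=P[175:250,425:500].reshape(-1,3); t=Q[(Q[:,2]>.08)&(Q[:,2]<.1)]; print(cv2.minAreaRect((t[:,:2]*1000).astype(np.float32)))
E
```

```text
t 5.52 pos [0.4571 0.008  0.2136] jawyaw -86.29 fingers [ 0.0012  0.0121 -0.9999] jaw z -0.012 open 0.999 F [ 0.5 -0.3  0.7] M [-0.04  0.14 -0.  ] q [-0.16  0.23  1.72  0.01  1.19  1.34]
shift [-0.0456 -0.2565 -0.0636] turn [-0.69  0.07 -0.01]
((515.5006713867188, 277.7830505371094), (15.752665519714355, 37.41559600830078), 67.68113708496094)
((518.9292602539062, 275.97222900390625), (14.927785873413086, 39.976234436035156), 66.19945526123047)
```

View pics/dial1.png

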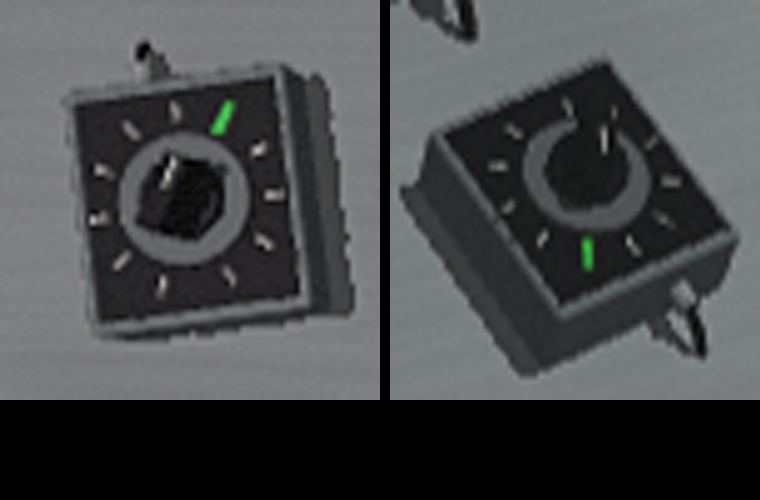

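The view shows the pointer lined up with the green mark in both pictures, and depth gives a bar yaw of about −22 to −24° against −21.5°, within tolerance. Next I'll go to the handle.

Request:
{"op": "step_arm", "data": {
  "rows": [
    [-0.0075, -0.04, 0, -0.7, 0, 0, 1],
    [-0.015, -0.08, 0, -0.7, 0, 0, 1],
    [-0.022, -0.12, 0, -0.7, 0, 0, 1],
    [-0.03, -0.16, 0, -0.7, 0, 0, 1],
    [-0.037, -0.2, 0, -0.7, 0, 0, 1]
  ]
}}

```text
t: 6.03
tool_pos: [0.4196, -0.1965, 0.2138]
tool_rot: [-0.021, 0.02, -0.706, 0.708]
contact_force: [1.5, 0.1, -0.0]
opening: 1.001
```

Request:
{"op": "step_arm", "data": {
  "rows": [
    [-0.003, -0.025, -0.005, 0, 0, 0, 1],
    [-0.006, -0.045, -0.02, 0, 0, 0, 1],
    [-0.0085, -0.0565, -0.04, 0, 0, 0, 1],
    [-0.0085, -0.0565, -0.06, 0, 0, 0, 1],
    [-0.0085, -0.0565, -0.064, 0, 0, 0, 1]
  ]
}}

```text
t: 6.45
tool_pos: [0.4097, -0.2523, 0.147]
tool_rot: [0.019, -0.021, 0.707, -0.706]
contact_force: [0.6, 0.4, 0.4]
opening: 1.002
```

```bash
python3 - <<'E'
from h import *
st([.4115,-.2485,.012],-86.3)
i,d=get_image("top"); s,_=get_image("scene"); cv2.imwrite("pics/top1.png",i)
H=cv2.cvtColor(s,cv2.COLOR_BGR2HSV)
# handle seen from scene: dark pixels
m=(s.max(2)<60); 
o=np.zeros((400,760,3),np.uint8); o[:,:370]=cv2.resize(s[195:295,205:297],(370,400),interpolation=2)
o[:,380:]=cv2.resize(i[215:315,335:430],(380,400),interpolation=2); cv2.imwrite("pics/dish1.png",o)
s0=cv2.imread("pics/scene0.png")
h=np.argwhere(s0[208:246,230:258].max(2)<55)[:,::-1]+[230,208]; c=cv2.fitLine(plane("scene",h,.035)[:,:2].astype(np.float32),2,0,.01,.01).ravel(); print("handle scene",len(h),np.degrees(np.arctan2(c[1],c[0])),c[2:],)
i0=cv2.imread("pics/top0.png"); h=np.argwhere(i0[272:308,374:394].max(2)<60)[:,::-1]+[374,272]; c=cv2.fitLine(plane("top",h,.035)[:,:2].astype(np.float32),2,0,.01,.01).ravel(); print("handle top",len(h),np.degrees(np.arctan2(c[1],c[0])),c[2:])
E
```

```text
t 6.45 pos [ 0.4097 -0.2523  0.147 ] jawyaw -86.75 fingers [-0.0029  0.0015 -1.    ] jaw z -0.0017 open 1.002 F [0.6 0.4 0.4] M [-0.06  0.22  0.04] q [-0.71  0.35  1.76 -0.    1.04  0.8 ]
shift [ 0.0018  0.0038 -0.135 ] turn [-0.09 -0.17  0.45]
handle scene 208 0.8029643 [ 0.41119525 -0.25171444]
handle top 252 3.3769279 [ 0.4036254  -0.25055578]
```

View pics/dish1.png

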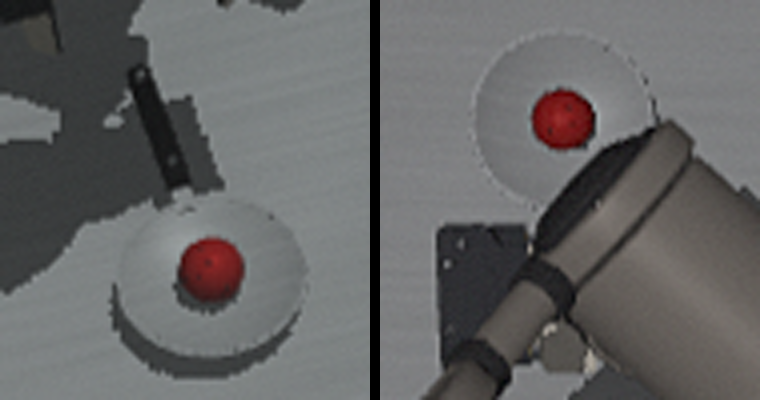

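```bash
python3 - <<'E'
from h import *
for n,p in(("top",[[383,275.5],[384,303]]),("scene",[[205+172/4.02-.4,195+160/4-.4],[205+140/4.02-.4,195+72/4-.4]])):
    P=plane(n,p,.039); d=P[1]-P[0]; print(n,P.round(4),np.degrees(np.arctan2(d[1],d[0]))%360, np.linalg.norm(d))
    b=P[:,:2]-[.5113,-.242]; print(np.degrees(np.arctan2(b[:,1],b[:,0]))%360,np.linalg.norm(b,axis=1))
E
```

```text
top [[ 0.4368 -0.2494  0.039 ]
 [ 0.3714 -0.2529  0.039 ]] 183.06033735608835 0.06548426402046303
[185.69710295 184.46700358] [0.07488202 0.14032929]
scene [[ 0.4369 -0.2474  0.039 ]
 [ 0.3677 -0.2512  0.039 ]] 183.10710180015153 0.06928207638659752
[184.14940455 183.64744491] [0.07457973 0.14385587]
```

Request:
{"op": "step_arm", "data": {
  "rows": [
    [0.0015, 0.003, -0.03, 0, 0, 0, 1],
    [0.0015, 0.003, -0.06, 0, 0, 0, 1],
    [0.0015, 0.003, -0.09, 0, 0, 0, 1],
    [0.0015, 0.003, -0.11, 0, 0, 0, 1],
    [0.0015, 0.003, -0.11, 0, 0, 0, 1]
  ]
}}

```text
t: 6.97
tool_pos: [0.4115, -0.2475, 0.0371]
tool_rot: [0.019, -0.023, 0.708, -0.706]
contact_force: [-1.0, -0.0, -0.4]
opening: 1.002
```

```bash
python3 - <<'E'
from h import *
st([.4112,-.249,.010],-86.7)
E
```

```text
t 6.97 pos [ 0.4115 -0.2475  0.0371] jawyaw -86.6 fingers [-0.0045  0.003  -1.    ] jaw z -0.0032 open 1.002 F [-1.  -0.  -0.4] M [-0.04  0.2  -0.03] q [-0.7   0.52  1.87 -0.    0.76  0.81]
shift [-0.0003 -0.0015 -0.0271] turn [-0.17 -0.26 -0.11]
```

Request:
{"op": "step_arm", "data": {
  "rows": [
    [0, -0.001, -0.012, 0, 0, 0, 0.4],
    [0, -0.0015, -0.024, 0, 0, 0, 0],
    [0, -0.0015, -0.027, 0, 0, 0, -0.3],
    [0, -0.0015, -0.027, 0, 0, 0, -0.5],
    [0, -0.0015, -0.027, 0, 0, 0, -0.5]
  ],
  "force": 6
}}

```text
t: 7.38
tool_pos: [0.4124, -0.2495, 0.0116]
tool_rot: [0.02, -0.022, 0.707, -0.706]
contact_force: [-0.4, -0.5, 0.9]
opening: 0.685
```

Request:
{"op": "step_arm", "data": {
  "rows": [
    [0, 0, 0, 0, 0, 0, -0.5],
    [0, 0, 0, 0, 0, 0, -0.5],
    [0, 0, 0, 0, 0, 0, -0.5],
    [0, 0, 0, 0, 0, 0, -0.5],
    [0, 0, 0, 0, 0, 0, -0.5]
  ]
}}

```text
t: 7.8
tool_pos: [0.4125, -0.2495, 0.0118]
tool_rot: [0.02, -0.022, 0.707, -0.706]
contact_force: [-0.4, 0.4, 0.6]
opening: 0.326
```

Request:
{"op": "step_arm", "data": {
  "rows": [
    [0, 0, 0, 0, 0, 0, -0.5],
    [0, 0, 0, 0, 0, 0, -0.5],
    [0, 0, 0, 0, 0, 0, -0.5],
    [0, 0, 0, 0, 0, 0, -0.5],
    [0, 0, 0, 0, 0, 0, -0.5]
  ]
}}

```text
t: 8.22
tool_pos: [0.4124, -0.2495, 0.0117]
tool_rot: [0.02, -0.022, 0.707, -0.706]
contact_force: [-0.1, -0.1, 0.5]
opening: 0.251
```

```bash
python3 - <<'E'
from h import *
st([.4112,-.249,.010],-86.7)
E
```

```text
t 8.22 pos [ 0.4124 -0.2495  0.0117] jawyaw -86.57 fingers [-0.0027  0.0014 -1.    ] jaw z -0.0016 open 0.251 F [-0.1 -0.1  0.5] M [-0.01  0.21  0.01] q [-0.7   0.56  1.89 -0.    0.7   0.81]
shift [-0.0012  0.0005 -0.0017] turn [-0.08 -0.15 -0.13]
```

Request:
{"op": "step_arm", "data": {
  "rows": [
    [0, 0, -0.001, 0, 0, 0, -0.53],
    [0, 0, -0.001, 0, 0, 0, -0.56],
    [0, 0, -0.001, 0, 0, 0, -0.59],
    [0, 0, -0.001, 0, 0, 0, -0.62],
    [0, 0, -0.001, 0, 0, 0, -0.64]
  ]
}}

```text
t: 8.63
tool_pos: [0.4125, -0.2495, 0.0107]
tool_rot: [0.02, -0.022, 0.707, -0.706]
contact_force: [0.3, -0.4, 0.4]
opening: 0.188
```

Request:
{"op": "step_arm", "data": {
  "rows": [
    [0, 0, 0, 0, 0, 0, -0.66],
    [0, 0, 0, 0, 0, 0, -0.68],
    [0, 0, 0, 0, 0, 0, -0.7],
    [0, 0, 0, 0, 0, 0, -0.73],
    [0, 0, 0, 0, 0, 0, -0.8]
  ]
}}

```text
t: 9.05
tool_pos: [0.4124, -0.2494, 0.0107]
tool_rot: [0.02, -0.022, 0.707, -0.706]
contact_force: [0.1, 1.7, 0.2]
opening: 0.153
```

```bash
python3 - <<'E'
from h import *
st([.4112,-.249,.010],-86.7)
E
```

```text
t 9.05 pos [ 0.4124 -0.2494  0.0107] jawyaw -86.56 fingers [-0.0029  0.0016 -1.    ] jaw z -0.0018 open 0.153 F [0.1 1.7 0.2] M [0.12 0.19 0.08] q [-0.7   0.56  1.89 -0.    0.7   0.81]
shift [-0.0012  0.0004 -0.0007] turn [-0.09 -0.16 -0.14]
```

Request:
{"op": "step_arm", "data": {
  "rows": [
    [0, 0, 0, 0, 0, 0, -1],
    [0, 0, 0, 0, 0, 0, -1],
    [0, 0, 0, 0, 0, 0, -1],
    [0, 0, 0, 0, 0, 0, -1],
    [0, 0, 0, 0, 0, 0, -1]
  ],
  "force": 60
}}

```text
t: 9.47
tool_pos: [0.4124, -0.2494, 0.0107]
tool_rot: [0.02, -0.022, 0.707, -0.706]
contact_force: [0.2, -0.4, 0.3]
opening: 0.149
```

```bash
cat >> h.py <<'E'
def ball(show=None):
    B=[]
    for n in("top","scene"):
        i,d=get_image(n); H=cv2.cvtColor(i,cv2.COLOR_BGR2HSV); m=(((H[...,0]<10)|(H[...,0]>170))&(H[...,1]>120)&(H[...,2]>50)).astype(np.uint8)
        P=cloud(n,d); m&=((P[...,2]<.3)&(P[...,0]<.62)).astype(np.uint8)
        k,l,sx,c=cv2.connectedComponentsWithStats(m); 
        if k<2: print(n,"no ball"); continue
        j=1+sx[1:,4].argmax(); x=sx[j]; print(n,"ball px",c[j].round(1),"area",x[4],"bbox",x[:4]); B.append((n,c[j]))
        if show: cv2.imwrite(f"pics/{n}_{show}.png",i)
        # dish rim pixels: above-table points round the ball
        q=P.reshape(-1,3); 
    if len(B)==2:
        L=[]
        for n,p in B: a=plane(n,[p],0)[0]; b=plane(n,[p],.2)[0]; L.append((a,(b-a)/np.linalg.norm(b-a)))
        A=sum(np.eye(3)-np.outer(u,u) for _,u in L); X=np.linalg.solve(A,sum((np.eye(3)-np.outer(u,u))@a for a,u in L)); print("ball xyz",X.round(4)); return X
E
python3 - <<'E'
from h import *
st([.4112,-.249,.010],-86.7); ball()
E
```

```text
t 9.47 pos [ 0.4124 -0.2494  0.0107] jawyaw -86.56 fingers [-0.0027  0.0015 -1.    ] jaw z -0.0017 open 0.149 F [ 0.2 -0.4  0.3] M [-0.06  0.15  0.02] q [-0.7   0.56  1.89 -0.    0.7   0.81]
shift [-0.0012  0.0004 -0.0007] turn [-0.09 -0.16 -0.14]
top ball px [380.5 244.5] area 175 bbox [373 238  16  14]
scene ball px [256.9 261.8] area 182 bbox [249 255  16  15]
ball xyz [ 0.5116 -0.2432  0.0293]
```

Request:
{"op": "step_arm", "data": {
  "rows": [
    [0, 0, 0.002, 0, 0, 0, -1],
    [0, 0, 0.005, 0, 0, 0, -1],
    [0, 0, 0.009, 0, 0, 0, -1],
    [0, 0, 0.012, 0, 0, 0, -1],
    [0, 0, 0.013, 0, 0, 0, -1]
  ]
}}

```text
t: 9.98
tool_pos: [0.4126, -0.2496, 0.0244]
tool_rot: [0.02, -0.022, 0.707, -0.706]
contact_force: [-0.2, 0.1, -2.3]
opening: 0.147
```

Request:
{"op": "step_arm", "data": {
  "rows": [
    [0, 0, 0.003, 0, 0, 0, -1],
    [0, 0, 0.007, 0, 0, 0, -1],
    [0, 0, 0.011, 0, 0, 0, -1],
    [0, 0, 0.015, 0, 0, 0, -1],
    [0, 0, 0.017, 0, 0, 0, -1]
  ]
}}

```text
t: 10.4
tool_pos: [0.4129, -0.2498, 0.0421]
tool_rot: [0.021, -0.022, 0.707, -0.707]
contact_force: [-0.5, -0.1, -1.3]
opening: 0.149
```

```bash
python3 - <<'E'
from h import *
st([.4112,-.249,.010],-86.7); X=ball("lift"); print(X-sense()["tool_pos"])
i,d=get_image("scene"); P=cloud("scene",d); r=np.hypot(P[...,0]-X[0],P[...,1]-X[1])
m=(r>.047)&(r<.054)&(P[...,2]>.035)&(P[...,2]<.08)
Q=P[m]; A=np.c_[Q[:,:2]-X[:2],np.ones(len(Q))]; c,*_=np.linalg.lstsq(A,Q[:,2],rcond=None); res=Q[:,2]-A@c; k=abs(res)<.004; c,*_=np.linalg.lstsq(A[k],Q[k,2],rcond=None); print("rim plane slope deg",np.degrees(np.arctan(c[:2])),c[2],k.sum(),(Q[k,2]-A[k]@c).std())
s=cv2.imread("pics/scene_lift.png"); t=cv2.imread("pics/top_lift.png"); o=np.zeros((400,760,3),np.uint8); o[:,:370]=cv2.resize(s[185:285,205:297],(370,400),interpolation=2)
o[:,380:]=cv2.resize(t[205:305,335:430],(380,400),interpolation=2); cv2.imwrite("pics/lift.png",o)
E
```

```text
t 10.4 pos [ 0.4129 -0.2498  0.0421] jawyaw -86.56 fingers [-1.4e-03  4.0e-04 -1.0e+00] jaw z -0.0005 open 0.149 F [-0.5 -0.1 -1.3] M [-0.09  0.31 -0.02] q [-0.7   0.51  1.86 -0.    0.77  0.81]
shift [-0.0017  0.0008 -0.0321] turn [-0.02 -0.08 -0.14]
top ball px [382.1 243.4] area 181 bbox [375 236  16  15]
scene ball px [255.7 254.9] area 191 bbox [248 248  16  15]
ball xyz [ 0.5122 -0.2436  0.0602]
[0.09930393 0.00620816 0.01827772]
rim plane slope deg [-0.31228043 -0.48961527] 0.05322851315490347 278 0.001864393070366581
```

View pics/lift.png

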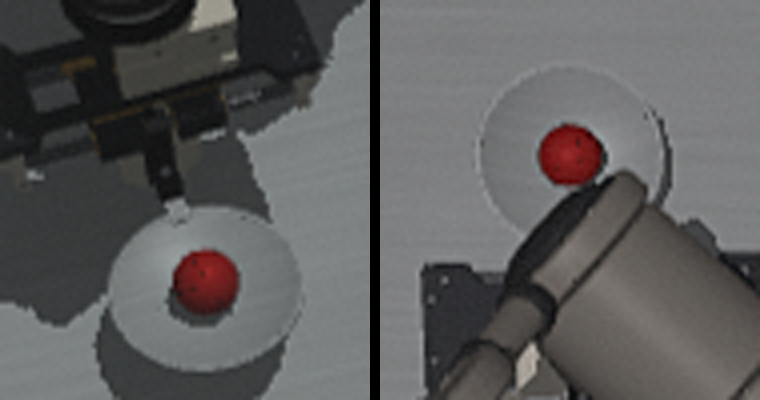

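The dish is held level and the ball is in the middle. I'll carry it over gently.

Request:
{"op": "step_arm", "data": {
  "rows": [
    [0.001, 0.0038, 0.0015, 0, 0, 0, -1],
    [0.0024, 0.01, 0.004, 0, 0, 0, -1],
    [0.004, 0.0173, 0.0075, 0, 0, 0, -1],
    [0.0056, 0.024, 0.011, 0, 0, 0, -1],
    [0.0068, 0.0289, 0.013, 0, 0, 0, -1]
  ]
}}

```text
t: 10.97
tool_pos: [0.4198, -0.2197, 0.0551]
tool_rot: [0.021, -0.022, 0.707, -0.707]
contact_force: [0.3, -0.0, -1.3]
opening: 0.146
```

Request:
{"op": "step_arm", "data": {
  "rows": [
    [0.001, 0.0038, 0.0015, 0, 0, 0, -1],
    [0.0024, 0.01, 0.004, 0, 0, 0, -1],
    [0.004, 0.0173, 0.0075, 0, 0, 0, -1],
    [0.0056, 0.024, 0.011, 0, 0, 0, -1],
    [0.0068, 0.0289, 0.013, 0, 0, 0, -1]
  ]
}}

```text
t: 11.38
tool_pos: [0.4269, -0.19, 0.0686]
tool_rot: [0.021, -0.022, 0.707, -0.707]
contact_force: [1.0, -0.5, -1.1]
opening: 0.146
```

```bash
python3 - <<'E'
from h import *
st([.4676,-.0189,.1117],-87.4); X=ball(); print(X-sense()["tool_pos"])
E
```

```text
t 11.38 pos [ 0.4269 -0.19    0.0686] jawyaw -86.5 fingers [-1.3e-03  5.0e-04 -1.0e+00] jaw z -0.0006 open 0.146 F [ 1.  -0.5 -1.1] M [-0.13  0.38 -0.03] q [-0.58  0.44  1.88 -0.    0.82  0.93]
shift [0.0407 0.1711 0.0431] turn [-0.03 -0.07 -0.9 ]
top ball px [357. 235.] area 160 bbox [350 229  16  14]
scene ball px [283.3 246.9] area 191 bbox [276 240  16  15]
ball xyz [ 0.5283 -0.1816  0.0901]
[0.10138486 0.00846224 0.0215861 ]
```

Request:
{"op": "step_arm", "data": {
  "rows": [
    [0.001, 0.0038, 0.0011, 0, 0, 0, -1],
    [0.0024, 0.01, 0.003, 0, 0, 0, -1],
    [0.004, 0.0173, 0.0052, 0, 0, 0, -1],
    [0.0056, 0.024, 0.0072, 0, 0, 0, -1],
    [0.0068, 0.0287, 0.0082, 0, 0, 0, -1]
  ]
}}

```text
t: 11.9
tool_pos: [0.4339, -0.1604, 0.077]
tool_rot: [0.022, -0.022, 0.707, -0.707]
contact_force: [0.5, -0.6, -2.3]
opening: 0.148
```

Request:
{"op": "step_arm", "data": {
  "rows": [
    [0.001, 0.0038, 0.0011, 0, 0, 0, -1],
    [0.0024, 0.01, 0.003, 0, 0, 0, -1],
    [0.004, 0.0173, 0.0052, 0, 0, 0, -1],
    [0.0056, 0.024, 0.0072, 0, 0, 0, -1],
    [0.0068, 0.0287, 0.0082, 0, 0, 0, -1]
  ]
}}

```text
t: 12.32
tool_pos: [0.441, -0.1309, 0.0855]
tool_rot: [0.022, -0.022, 0.707, -0.707]
contact_force: [-0.5, -0.0, -1.0]
opening: 0.149
```

Request:
{"op": "step_arm", "data": {
  "rows": [
    [0.001, 0.0038, 0.0011, 0, 0, 0, -1],
    [0.0024, 0.01, 0.003, 0, 0, 0, -1],
    [0.004, 0.0173, 0.0052, 0, 0, 0, -1],
    [0.0056, 0.024, 0.0072, 0, 0, 0, -1],
    [0.0068, 0.0287, 0.0082, 0, 0, 0, -1]
  ]
}}

```text
t: 12.73
tool_pos: [0.448, -0.1014, 0.094]
tool_rot: [0.022, -0.022, 0.707, -0.707]
contact_force: [-0.1, 0.5, -2.1]
opening: 0.151
```

```bash
python3 - <<'E'
from h import *
st([.4676,-.0189,.1117],-87.4); X=ball(); print(X-sense()["tool_pos"])
E
```

```text
t 12.73 pos [ 0.448  -0.1014  0.094 ] jawyaw -86.4 fingers [-4.e-04  4.e-04 -1.e+00] jaw z -0.0005 open 0.151 F [-0.1  0.5 -2.1] M [-0.08  0.34 -0.06] q [-0.39  0.39  1.88  0.    0.87  1.12]
shift [0.0196 0.0825 0.0177] turn [-0.02 -0.02 -1.  ]
top ball px [319.2 224.7] area 198 bbox [311 217  17  16]
scene ball px [323.7 238.7] area 199 bbox [316 231  16  16]
ball xyz [ 0.5477 -0.093   0.1134]
[0.09966802 0.0084293  0.01942314]
```

Request:
{"op": "step_arm", "data": {
  "rows": [
    [0.001, 0.0038, 0.0009, 0, 0, 0, -1],
    [0.0024, 0.01, 0.0022, 0, 0, -0.1, -1],
    [0.004, 0.0168, 0.0036, 0, 0, -0.2, -1],
    [0.0055, 0.0232, 0.005, 0, 0, -0.3, -1],
    [0.0066, 0.0278, 0.006, 0, 0, -0.35, -1]
  ]
}}

```text
t: 13.25
tool_pos: [0.4548, -0.0728, 0.1001]
tool_rot: [0.02, -0.02, 0.707, -0.707]
contact_force: [0.1, -0.1, -1.3]
opening: 0.146
```

Request:
{"op": "step_arm", "data": {
  "rows": [
    [0.001, 0.0038, 0.0009, 0, 0, 0, -1],
    [0.0024, 0.01, 0.0022, 0, 0, -0.1, -1],
    [0.004, 0.0168, 0.0036, 0, 0, -0.2, -1],
    [0.0055, 0.0232, 0.005, 0, 0, -0.3, -1],
    [0.0066, 0.0278, 0.006, 0, 0, -0.35, -1]
  ]
}}

```text
t: 13.67
tool_pos: [0.4616, -0.0442, 0.1063]
tool_rot: [0.018, -0.018, 0.707, -0.707]
contact_force: [0.5, -0.8, -1.8]
opening: 0.149
```

Request:
{"op": "step_arm", "data": {
  "rows": [
    [0.001, 0.0038, 0.0009, 0, 0, 0, -1],
    [0.0024, 0.01, 0.0022, 0, 0, -0.1, -1],
    [0.0038, 0.016, 0.0036, 0, 0, -0.2, -1],
    [0.005, 0.021, 0.0045, 0, 0, -0.3, -1],
    [0.0057, 0.0235, 0.005, 0, 0, -0.3, -1]
  ]
}}

```text
t: 14.08
tool_pos: [0.4675, -0.02, 0.1114]
tool_rot: [0.017, -0.016, 0.707, -0.707]
contact_force: [-0.3, 0.2, -2.1]
opening: 0.149
```

```bash
python3 - <<'E'
from h import *
st([.4676,-.0189,.1117],-87.4); X=ball("v1"); print(X-sense()["tool_pos"])
s=cv2.imread("pics/scene_v1.png"); t=cv2.imread("pics/top_v1.png"); o=np.zeros((480,790,3),np.uint8); o[:,:390]=cv2.resize(s[160:340,300:446],(390,480),interpolation=2)
o[:,400:]=cv2.resize(t[120:300,220:366],(390,480),interpolation=2); cv2.imwrite("pics/v1.png",o)
E
```

```text
t 14.08 pos [ 0.4675 -0.02    0.1114] jawyaw -87.33 fingers [ 1.e-04  6.e-04 -1.e+00] jaw z -0.0006 open 0.149 F [-0.3  0.2 -2.1] M [-0.04  0.29  0.02] q [-0.21  0.37  1.84  0.    0.93  1.32]
shift [0.0001 0.0011 0.0003] turn [-0.04  0.01 -0.07]
top ball px [284.1 214.4] area 204 bbox [276 207  17  16]
scene ball px [360.4 232.7] area 197 bbox [353 225  16  16]
ball xyz [ 0.5671 -0.0138  0.1312]
[0.09966021 0.00645353 0.01980338]
```

View pics/v1.png

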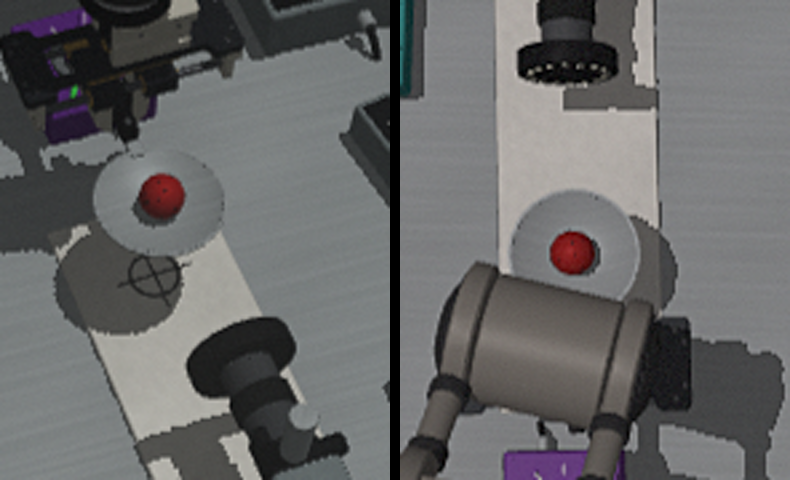

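The view shows the dish over the ring on the base plate with the ball in the middle. The measured ball position is (0.567, −0.014, 0.131), as wanted. I'll hold here for over a second.

Request:
{"op": "step_arm", "data": {
  "rows": [
    [0, 0, 0, 0, 0, 0, -1],
    [0, 0, 0, 0, 0, 0, -1],
    [0, 0, 0, 0, 0, 0, -1],
    [0, 0, 0, 0, 0, 0, -1],
    [0, 0, 0, 0, 0, 0, -1]
  ]
}}

```text
t: 14.6
tool_pos: [0.4674, -0.0205, 0.1113]
tool_rot: [0.017, -0.017, 0.707, -0.707]
contact_force: [1.2, 0.7, -1.7]
opening: 0.146
```

Request:
{"op": "step_arm", "data": {
  "rows": [
    [0, 0, 0, 0, 0, 0, -1],
    [0, 0, 0, 0, 0, 0, -1],
    [0, 0, 0, 0, 0, 0, -1],
    [0, 0, 0, 0, 0, 0, -1],
    [0, 0, 0, 0, 0, 0, -1]
  ]
}}

```text
t: 15.02
tool_pos: [0.4674, -0.0204, 0.1114]
tool_rot: [0.017, -0.017, 0.707, -0.707]
contact_force: [-0.2, 0.0, -1.3]
opening: 0.147
```

Request:
{"op": "step_arm", "data": {
  "rows": [
    [0, 0, 0, 0, 0, 0, -1],
    [0, 0, 0, 0, 0, 0, -1],
    [0, 0, 0, 0, 0, 0, -1],
    [0, 0, 0, 0, 0, 0, -1],
    [0, 0, 0, 0, 0, 0, -1]
  ]
}}

```text
t: 15.43
tool_pos: [0.4674, -0.0204, 0.1113]
tool_rot: [0.017, -0.017, 0.707, -0.707]
contact_force: [1.0, -0.0, -1.7]
opening: 0.148
```

Request:
{"op": "step_arm", "data": {
  "rows": [
    [0, 0, 0, 0, 0, 0, -1],
    [0, 0, 0, 0, 0, 0, -1],
    [0, 0, 0, 0, 0, 0, -1],
    [0, 0, 0, 0, 0, 0, -1],
    [0, 0, 0, 0, 0, 0, -1]
  ]
}}

```text
t: 15.85
tool_pos: [0.4674, -0.0204, 0.1113]
tool_rot: [0.017, -0.017, 0.707, -0.707]
contact_force: [0.1, -0.2, -2.8]
opening: 0.148
```

```bash
python3 - <<'E'
from h import *
st([.4676,-.0189,.1117],-87.4); X=ball(); p=sense()["tool_pos"]; print(X-p)
i,d=get_image("scene"); P=cloud("scene",d); r=np.hypot(P[...,0]-X[0],P[...,1]-X[1]); m=(r>.047)&(r<.054)&(P[...,2]>.1)&(P[...,2]<.145)
Q=P[m]; A=np.c_[Q[:,:2]-X[:2],np.ones(len(Q))]; k=np.ones(len(Q),bool)
for _ in range(4): c,*_u=np.linalg.lstsq(A[k],Q[k,2],rcond=None); k=abs(Q[:,2]-A@c)<.004
print("slope",np.degrees(c[:2]),k.sum())
m=(r<.075)&(P[...,2]>.1)&(P[...,2]<.135); print("dish circle",cv2.minEnclosingCircle((P[(r<.06)&(P[...,2]>.1)&(P[...,2]<.135)][:,:2]*1000).astype(np.float32)))
# arc rows: rotate tcp about ball-centre (dish axis 0.1 along handle)
o=np.array([p[0]-.567,p[1]+.0140]); prev=o
a=np.radians(18); 
for j in range(5):
    print([ (lambda q:(q-prev).round(4).tolist())(Ro.from_euler('z',18*j+f,degrees=True).as_matrix()[:2,:2]@o) for f in(3,7,11,15,18)]); prev=Ro.from_euler('z',18*(j+1),degrees=True).as_matrix()[:2,:2]@o
E
```

```text
t 15.85 pos [ 0.4674 -0.0204  0.1113] jawyaw -87.32 fingers [ 0.e+00  5.e-04 -1.e+00] jaw z -0.0005 open 0.148 F [ 0.1 -0.2 -2.8] M [-0.08  0.38 -0.02] q [-0.21  0.37  1.84  0.    0.93  1.32]
shift [0.0002 0.0015 0.0004] turn [-0.03  0.   -0.08]
top ball px [284.8 214.5] area 200 bbox [277 207  16  16]
scene ball px [359.5 232.9] area 198 bbox [352 225  16  16]
ball xyz [ 0.5669 -0.0156  0.1308]
[0.09944343 0.00485312 0.01945011]
slope [-0.5372993   0.11199563] 306
dish circle ((567.2811279296875, -16.318584442138672), 58.78310775756836)
[[0.0005, -0.0052], [0.0015, -0.0121], [0.0031, -0.0189], [0.0051, -0.0256], [0.0069, -0.0305]]
[[0.0021, -0.0048], [0.0052, -0.011], [0.0087, -0.017], [0.0127, -0.0227], [0.0159, -0.0268]]
[[0.0034, -0.0039], [0.0083, -0.0089], [0.0136, -0.0135], [0.0191, -0.0177], [0.0235, -0.0206]]
[[0.0045, -0.0027], [0.0107, -0.0059], [0.0171, -0.0086], [0.0237, -0.0109], [0.0287, -0.0123]]
[[0.0051, -0.0012], [0.012, -0.0023], [0.0189, -0.0029], [0.0259, -0.0031], [0.0311, -0.0029]]
```

Request:
{"op": "step_arm", "data": {
  "rows": [
    [0.0005, -0.0052, 0, 0, 0, 3, -1],
    [0.0015, -0.0121, 0, 0, 0, 7, -1],
    [0.0031, -0.0189, 0, 0, 0, 11, -1],
    [0.0051, -0.0256, 0, 0, 0, 15, -1],
    [0.0069, -0.0305, 0, 0, 0, 18, -1]
  ]
}}

```text
t: 16.42
tool_pos: [0.4744, -0.0514, 0.1114]
tool_rot: [0.128, -0.128, 0.696, -0.695]
contact_force: [-0.2, -0.5, -2.0]
opening: 0.149
```

Request:
{"op": "step_arm", "data": {
  "rows": [
    [0.0021, -0.0048, 0, 0, 0, 3, -1],
    [0.0052, -0.011, 0, 0, 0, 7, -1],
    [0.0087, -0.017, 0, 0, 0, 11, -1],
    [0.0127, -0.0227, 0, 0, 0, 15, -1],
    [0.0159, -0.0268, 0, 0, 0, 18, -1]
  ]
}}

```text
t: 16.83
tool_pos: [0.4906, -0.0788, 0.1114]
tool_rot: [0.237, -0.236, 0.666, -0.666]
contact_force: [0.4, -0.1, -1.5]
opening: 0.147
```

```bash
cat >> h.py <<'E'
def axis(): # dish axis point from tool pose: dish 0.0996 along handle; handle yaw = jaw yaw - 90 (+0.1)
    s=sense(); R=Ro.from_quat(np.roll(s["tool_rot"],-1)).as_matrix(); y=np.arctan2(R[1,2],R[0,2])+np.pi/2
    return s["tool_pos"][:2]+.0996*np.r_[np.cos(y),np.sin(y)], np.degrees(y)
E
python3 - <<'E'
from h import *
st(); print(axis()); ball()
E
```

```text
t 16.83 pos [ 0.4906 -0.0788  0.1114] jawyaw -50.93 fingers [ 2.e-04  1.e-04 -1.e+00] jaw z 0.0 open 0.147 F [ 0.4 -0.1 -1.5] M [-0.17  0.29  0.02] q [-0.31  0.42  1.76  0.    0.96  0.58]
(array([ 0.56797214, -0.01600014]), np.float64(39.070314070683935))
top ball px [279.9 209. ] area 7 bbox [278 207   4   5]
scene ball px [359.2 233.3] area 199 bbox [351 226  17  16]
ball xyz [ 0.5757 -0.0121  0.1409]
```

Request:
{"op": "step_arm", "data": {
  "rows": [
    [0.0034, -0.0038, 0, 0, 0, 3, -1],
    [0.0083, -0.0087, 0, 0, 0, 7, -1],
    [0.0135, -0.0133, 0, 0, 0, 11, -1],
    [0.019, -0.0175, 0, 0, 0, 15, -1],
    [0.0233, -0.0203, 0, 0, 0, 18, -1]
  ]
}}

```text
t: 17.35
tool_pos: [0.5143, -0.0992, 0.1113]
tool_rot: [-0.337, 0.337, -0.621, 0.622]
contact_force: [0.8, 0.3, -1.8]
opening: 0.15
```

Request:
{"op": "step_arm", "data": {
  "rows": [
    [0.0044, -0.0026, 0, 0, 0, 3, -1],
    [0.0105, -0.0057, 0, 0, 0, 7, -1],
    [0.0169, -0.0083, 0, 0, 0, 11, -1],
    [0.0234, -0.0105, 0, 0, 0, 15, -1],
    [0.0284, -0.0118, 0, 0, 0, 18, -1]
  ]
}}

```text
t: 17.77
tool_pos: [0.543, -0.111, 0.1113]
tool_rot: [-0.431, 0.43, -0.561, 0.561]
contact_force: [-0.1, 0.2, -2.6]
opening: 0.145
```

```bash
python3 - <<'E'
from h import *
st([.567+.0047,-.0145-.0995,.1113],2.7); print(axis())
E
```

```text
t 17.77 pos [ 0.543  -0.111   0.1113] jawyaw -14.96 fingers [ 6.e-04  1.e-04 -1.e+00] jaw z 0.0006 open 0.145 F [-0.1  0.2 -2.6] M [-0.24  0.18  0.03] q [-0.34  0.51  1.6   0.    1.03 -0.08]
shift [ 0.0287 -0.003   0.    ] turn [-1.000e-02  3.000e-02  1.766e+01]
(array([ 0.56869221, -0.0147433 ]), np.float64(75.04285347442057))
```

Request:
{"op": "step_arm", "data": {
  "rows": [
    [0.005, -0.001, 0, 0, 0, 3, -1],
    [0.0115, -0.002, 0, 0, 0, 7, -1],
    [0.018, -0.0026, 0, 0, 0, 11, -1],
    [0.0245, -0.0029, 0, 0, 0, 15, -1],
    [0.0287, -0.003, 0, 0, 0, 17.6, -1]
  ]
}}

```text
t: 18.18
tool_pos: [0.5721, -0.1137, 0.1112]
tool_rot: [0.512, -0.512, 0.488, -0.488]
contact_force: [-0.2, 0.4, -3.1]
opening: 0.148
```

Request:
{"op": "step_arm", "data": {
  "rows": [
    [0, 0, 0, 0, 0, 0, -1],
    [0, 0, 0, 0, 0, 0, -1],
    [0, 0, 0, 0, 0, 0, -1],
    [0, 0, 0, 0, 0, 0, -1],
    [0, 0, 0, 0, 0, 0, -1]
  ]
}}

```text
t: 18.6
tool_pos: [0.5718, -0.1136, 0.1113]
tool_rot: [0.512, -0.511, 0.488, -0.488]
contact_force: [0.1, 0.6, -2.5]
opening: 0.147
```

Request:
{"op": "step_arm", "data": {
  "rows": [
    [0, 0, 0, 0, 0, 0, -1],
    [0, 0, 0, 0, 0, 0, -1],
    [0, 0, 0, 0, 0, 0, -1],
    [0, 0, 0, 0, 0, 0, -1],
    [0, 0, 0, 0, 0, 0, -1]
  ]
}}

```text
t: 19.02
tool_pos: [0.5718, -0.1137, 0.1113]
tool_rot: [0.512, -0.511, 0.488, -0.488]
contact_force: [-0.1, -0.1, -2.4]
opening: 0.149
```

Request:
{"op": "step_arm", "data": {
  "rows": [
    [0, 0, 0, 0, 0, 0, -1],
    [0, 0, 0, 0, 0, 0, -1],
    [0, 0, 0, 0, 0, 0, -1],
    [0, 0, 0, 0, 0, 0, -1],
    [0, 0, 0, 0, 0, 0, -1]
  ]
}}

```text
t: 19.43
tool_pos: [0.5718, -0.1137, 0.1112]
tool_rot: [0.512, -0.511, 0.488, -0.488]
contact_force: [-0.5, 0.3, -2.1]
opening: 0.151
```

```bash
python3 - <<'E'
from h import *
st([.5717,-.114,.1113],2.7); print(axis()); ball("v2")
i,d=get_image("scene"); P=cloud("scene",d); r=np.hypot(P[...,0]-.567,P[...,1]+.0145); m=(r>.047)&(r<.054)&(P[...,2]>.1)&(P[...,2]<.145)
Q=P[m]; A=np.c_[Q[:,:2]-[.567,-.0145],np.ones(len(Q))]; k=np.ones(len(Q),bool)
for _ in range(4): c,*_u=np.linalg.lstsq(A[k],Q[k,2],rcond=None); k=abs(Q[:,2]-A@c)<.004
print("slope",np.degrees(c[:2]),k.sum())
K,dd,T=cam("scene"); p=cv2.projectPoints(np.array([[.567,-.0145,.130]]),cv2.Rodrigues(T[:3,:3].T)[0],-T[:3,:3].T@T[:3,3],K,dd)[0]; print("expected px",p)
t=cv2.imread("pics/top_v2.png")
o=np.zeros((480,800,3),np.uint8); o[:,:390]=cv2.resize(i[160:340,300:446],(390,480),interpolation=2); o[:,400:]=cv2.resize(t[60:300,100:300],(400,480)); cv2.imwrite("pics/v2.png",o)
E
```

```text
t 19.43 pos [ 0.5718 -0.1137  0.1112] jawyaw 2.68 fingers [ 6.e-04  2.e-04 -1.e+00] jaw z 0.0006 open 0.151 F [-0.5  0.3 -2.1] M [-0.28 -0.03 -0.08] q [-0.33  0.56  1.52  0.    1.07 -0.37]
shift [-0.0001 -0.0003  0.0001] turn [-0.01  0.04  0.02]
(array([ 0.56715078, -0.01417302]), np.float64(92.67981821980202))
top ball px [280.6 212.5] area 79 bbox [277 207  10  13]
scene ball px [359.6 233.2] area 203 bbox [352 226  16  16]
ball xyz [ 0.5695 -0.0111  0.1323]
slope [-0.26517151  0.11257973] 245
expected px [[[359.84707237 233.05555969]]]
```

View pics/v2.png

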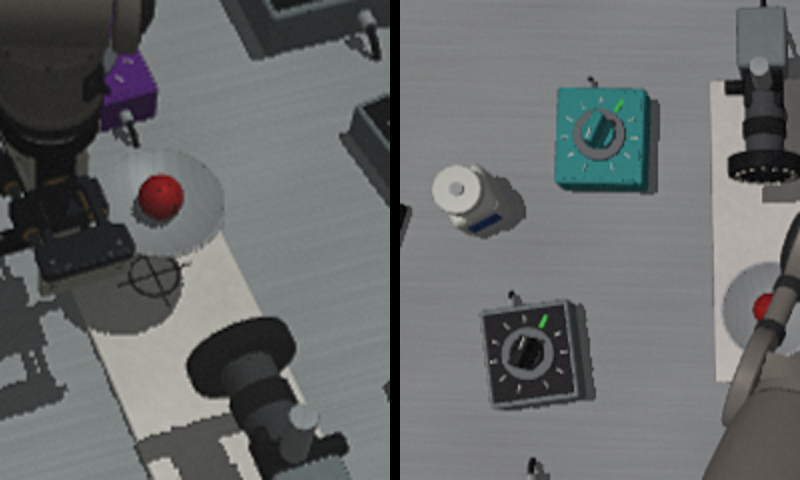

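The view shows the ball in the middle of the dish at scene pixel (359.6, 233.2), where (359.8, 233.1) is wanted. The handle is square to the line of sight, the dial is on green, and the bottle is in its place. I'll hand in.

```bash
python3 -c "
from h import *
print(hand_in())"
```

```text
the job is handed in; nothing more can be done
None
```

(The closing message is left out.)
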